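# Unlatch the watercolour box and hold its lid half open

### The job

Turn the catch on the front of the wooden paint box until its red nose points at the yellow dot, while the lid is still shut. Then take the lid by the dark wooden toggle on its front edge, raise it to 50 degrees from shut and finish with the gripper still holding it at that angle, since it falls shut by itself. Leave the jars, cups, tape and brush around the box where they are.

Things in the scene. Friction and masses are not known exactly. Their poses are not given: they have to be found in the camera images.
- paintbox: Wooden watercolour box fixed to the table, 170 (x) x 320 (y) x 70 mm tall without its lid; origin at the centre of its underside on the table. Its own -x is its front (towards the robot, yaw varies about +-20 deg), z up. A ledge 44 mm deep, top 70 mm above the table, carries the catch on the front, right of the middle (-y side, y from -180 to -65 mm).
- lid (a joint): Angle of the lid in rad: 0 shut, 0.873 is 50 degrees, the hinge stops at 1.3. The lid is a plate 170 x 320 x 8 mm of about 0.3 to 0.55 kg, hinged along the box's far (+x) rim; its hinge is almost free, so it falls shut from any angle. Its top is 78.5 mm above the table when shut; the nose of the catch blocks it while it lies over the lid.
- lid_toggle (a point): Centre of the lid's dark wooden toggle: a round bar 36 mm long (along the box's y, the hinge direction) and 18 mm thick, on a 10 mm stem, 35 mm in front of the lid's front edge, 74.5 mm above the table when shut. Pinched on its two end faces, from above, it can turn between the fingers while the lid rises. Its frame is the lid's: y along the hinge, x from the toggle towards the hinge.
- lid_hinge (a point): Point level with the toggle when shut, directly above the hinge axis by 4 mm (the axis is parallel to the box's y and 70.5 mm above the table), 205 mm from the toggle: as the lid opens the toggle moves up and towards the hinge on an arc of 205 mm about the axis.
- catch (a joint): Angle of the turn catch in rad about its upright axis, growing clockwise seen from above: 0 = nose straight over the lid (box +x); pi/2 = nose points at the yellow dot (box -y); starts at 0.1 to 0.5, can turn past the dot to 2.6. It turns with light friction (about 0.04 N m) and stays where it is left.
- catch_grip (a point): Point on the catch's upright axis, 112 mm above the table, at the height to grip: the middle of a brass fin 36 mm long, 12 mm thick, from 89 to 131 mm above the table. Its x axis is level and points along the nose (the fin lies along it), z up. Under the fin is the nose, 12 mm wide, 81 to 89 mm above the table.
- catch_nose (a point): Tip of the catch's red nose, 45 mm from its axis, 85 mm above the table.
- catch_mark (a point): Centre of the yellow dot (14 mm across) on the ledge, 59 mm from the catch's axis, 71 mm above the table.
- water_tub: Clear plastic tub, 104 mm across, 100 mm tall, standing left of the box; origin at its foot. Leave alone.
- red_jar: Red paint jar, 48 mm across, 65 mm tall, right of the box; origin at its foot. Leave alone.
- blue_jar: Blue paint jar, same size, right of the box; origin at its foot. Leave alone.
- tape_roll: Roll of blue tape lying flat, 90 mm across, 24 mm tall, left in front of the box; origin at its underside. Leave alone.
- wash_brush: Brush 200 mm long lying right in front of the box; origin at its underside. Leave alone.
- ink_cup: Small white cup, 60 mm across, 45 mm tall, left of the box; origin at its foot. Leave alone.

How it is judged:
On the way, in this order (a step that is already met when the one before it is completed fails the run):
1. the catch's nose points at the yellow dot while the lid is shut (value of joint catch between 1.37 and 1.77 rad and value of joint lid below 0.06 rad), for 0.2 s.
2. the lid is held by the gripper at 50 degrees (value of joint lid between 0.773 and 0.973 rad and velocity of joint lid between -0.1 and 0.1 rad/s and contact force between the fingers and lid above 0.4 N), for 0.5 s.
At the end, for the whole second after the job is handed in: The lid stands still at 50 degrees (within 5.7 degrees), the gripper's fingers carrying it (contact over 0.4 N), and the catch's nose still points at the dot (within 11.5 degrees) (all of step 2 and value of joint catch between 1.37 and 1.77 rad); the arm keeps its last pose, push and grip.
It fails at once if a jar, cup, the tape or the brush is pushed more than 30 mm from its place (distance of any of water_tub, red_jar, blue_jar, tape_roll, wash_brush, ink_cup from where it was at the start of the episode above 0.03 m).
It also fails if it takes over 56 s, if anything falls off the work surface, if the arm or the gripper's body presses on something with over 40 N, if the wrist force passes 120 N, or if a joint passes its speed limit or range.

### The arm

A 6-joint arm with a two-finger parallel gripper is mounted at the origin on the work surface. World frame = base frame: x ahead of the robot, y to its left, z up, the work surface at z = 0. Lengths are in m, angles in rad, forces in N, time in s.
With the tool pointing down it reaches from about 0.3 to 1 m from the base axis. Payload 5.1 kg.
Tool frame: the origin (TCP) lies on the centre line of the jaws, within the pads' length; the fingertips stand 22 mm ahead of it and the grasp point (between the pads) lies 3 mm ahead of it; z points along the fingers, y is the direction in which the jaws open and shut (so a half turn about z gives the same grasp; the last joint's range is limited). The gripper opens to 95 mm and grips with 3 to 60 N. Pads are 20 mm wide; open, the fingers measure 119 mm over their backs; the gripper's body (75 mm by 180 mm) begins 59 mm behind the grasp point.
Start: joints at [1.105, 0.124, 1.65, -0, 1.367, -0.083], TCP at [0.243, 0.603, 0.237] pointing down, gripper open.
Joint ranges: [-2.61, 2.61], [-1.02, 2.33], [0.03, 2.71], [-1.35, 4.49], [0.32, 2.68], [-2.91, 2.91]. Speed limits (rad/s): [2.57, 2.57, 3.14, 3.14, 3.14, 3.14].

### API

Orientations are given as a 3x3 rotation matrix whose columns are the frame's x, y, z axes.
In Python, from cell import env gives the robot as it stands. Calls block until the motion is done:
- env.reach(position, orientation): joint-space move of the TCP to a pose.
- env.movel(position, vel=0.15, orientation=None): straight line of the TCP; orientation=None keeps the orientation; vel is the mean speed in m/s.
- env.set_joints(angles): joint-space move.
- env.set_gripper(opening, grasp_force=None): finger opening in m; grasp_force is the grip in N (None keeps the last); returns when the fingers have stopped.
- env.dwell(seconds).
- env.ik(position, orientation): joint angles nearest the present ones, or None.
- env.read_state(): the state.
- env.get_image(name): name is "scene" or "side" or "wrist"; returns the picture (420x560x3 uint8, red, green, blue); there is no depth.
- env.get_calibration(name): a dict with "K" (3x3 intrinsics, pixels), "R" (3x3) and "t" (3): a world point X has camera coordinates R X + t; the wrist camera has in their place "mount" (4x4, takes a point from camera to tool coordinates, whose origin is the TCP and whose axes are the flange's). Camera axes: x right, y down, z forward; pixel columns grow to the right and rows downward; lengths in m; the calibration is good to about 2 mm. The wrist camera is an equidistant fisheye: a pixel r from the principal point sees the ray r / f radians off the axis. A picture is of the moment at which its call begins: read the wrist's pose just before it. get_calibration takes no time and is no camera call.
A pose or a line that the arm cannot do raises env.IKError and nothing moves.
- env.sign_off(): hands the job in, once; it reports no verdict.
The state is a dict: "time_s": time; "qpos": joint angles; "dq": joint speeds; "joint_efforts": joint torques, N m; "ee_pos": TCP position; "eef_rot": TCP orientation; "ft_force": force on the tool from outside, world axes, zero at the start; "moment": the same for the moment, N m; "finger_gap": finger opening in m.
Only numpy, scipy, OpenCV 4.12 (cv2) and the standard library are available. Lean on these libraries where they do the work, as an engineer would, in place of code of your own. Each camera call takes 0.05 s, during which the arm holds its last target.

## Working session

There is one attempt and no reset: what is moved stays moved. The work goes in short steps, each a Python script; the robot and the scene stay as the last script left them, time stands still between calls to the robot, and variables do not carry over. Pictures are saved under pics/ and viewed, and the job is handed in when it is done.

```bash
ls; mkdir -p pics; python3 - <<'E'
from cell import env
import cv2
s=env.read_state(); print(s['time_s'],s['ee_pos'],s['eef_rot'],s['finger_gap'])
for n in ['scene','side','wrist']:
    cv2.imwrite(f'pics/{n}0.png',env.get_image(n)[:,:,::-1])
    print(n,env.get_calibration(n))
E
```

```text
pics
0.0 [0.24255951 0.60238732 0.23539374] [[-9.27614505e-01  3.73537812e-01 -9.12324015e-04]
 [ 3.73538901e-01  9.27612577e-01 -1.89661310e-03]
 [ 1.37826521e-04 -2.10011434e-03 -9.99997785e-01]] 0.09512933519435773
scene {'K': array([[454.58066978,   0.        , 286.04001842],
       [  0.        , 454.58066978, 203.53537425],
       [  0.        ,   0.        ,   1.        ]]), 'R': array([[-0.77863196,  0.62741385,  0.00917239],
       [ 0.47330837,  0.59685579, -0.64787527],
       [-0.41196051, -0.50011502, -0.76169122]]), 't': array([ 0.40289879, -0.22371573,  1.56971454])}
side {'K': array([[405.05779853,   0.        , 284.17580257],
       [  0.        , 405.05779853, 205.90876417],
       [  0.        ,   0.        ,   1.        ]]), 'R': array([[ 0.93976265, -0.34170937,  0.00899203],
       [-0.25549584, -0.71964924, -0.64562129],
       [ 0.22708595,  0.60443335, -0.7636048 ]]), 't': array([-0.50803666,  0.21065725,  0.95715654])}
wrist {'K': array([[325.1922621 ,   0.        , 281.14522764],
       [  0.        , 325.1922621 , 210.30984827],
       [  0.        ,   0.        ,   1.        ]]), 'mount': array([[-9.68773895e-05, -9.61888732e-01, -2.73441142e-01,
         7.62702841e-02],
       [ 9.99998661e-01, -5.39932388e-04,  1.54504043e-03,
         5.76949978e-05],
       [-1.63379671e-03, -2.73440626e-01,  9.61887496e-01,
        -1.48137386e-01],
       [ 0.00000000e+00,  0.00000000e+00,  0.00000000e+00,
         1.00000000e+00]])}
```

View pics/scene0.png

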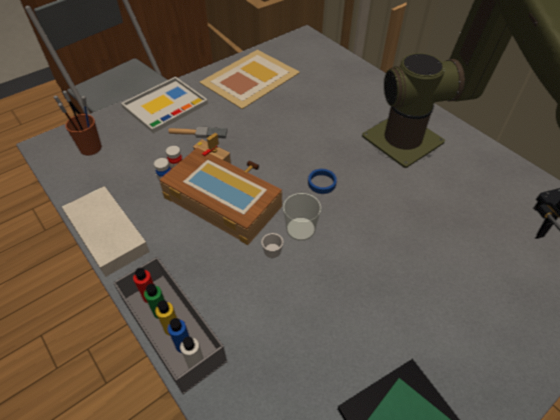

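View pics/side0.png

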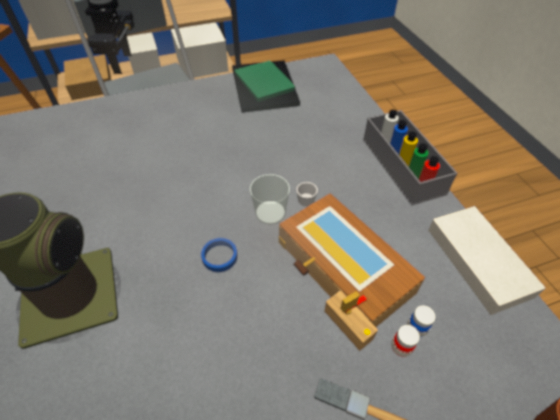

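```bash
python3 - <<'E'
import cv2
for n,(x,y,w,h) in {'scene':(170,130,200,150),'side':(170,130,200,150)}.items():
    a=cv2.imread(f'pics/{n}0.png')[y:y+h,x:x+w]
    cv2.imwrite(f'pics/{n}0c.png',cv2.resize(a,None,fx=4,fy=4,interpolation=cv2.INTER_CUBIC))
E
python3 - <<'E'
import cv2
for n,(x,y,w,h) in {'scene':(150,120,140,105),'side':(270,190,160,120),'s2':(290,240,120,110)}.items():
    a=cv2.imread(f'pics/{"side" if n=="s2" else n}0.png')[y:y+h,x:x+w]
    cv2.imwrite(f'pics/{n}0d.png',cv2.resize(a,None,fx=5,fy=5,interpolation=cv2.INTER_CUBIC))
E
```

```text
(no output)
```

View pics/scene0d.png

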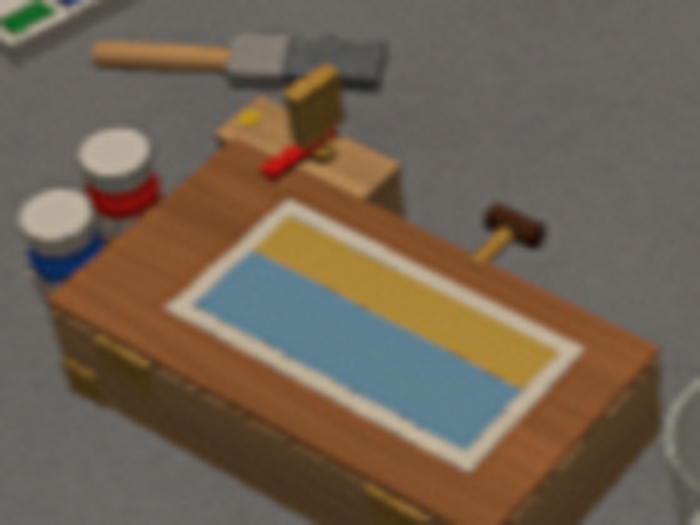

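View pics/side0d.png

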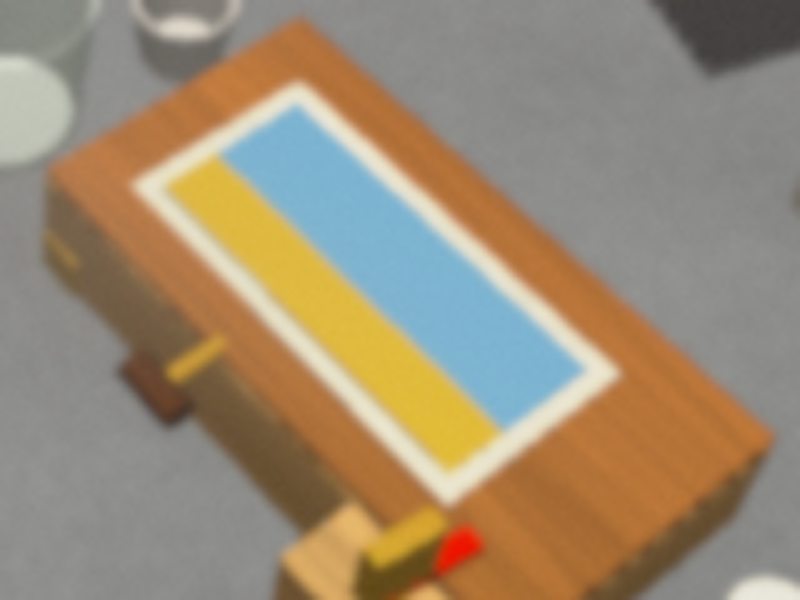

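View pics/s20d.png

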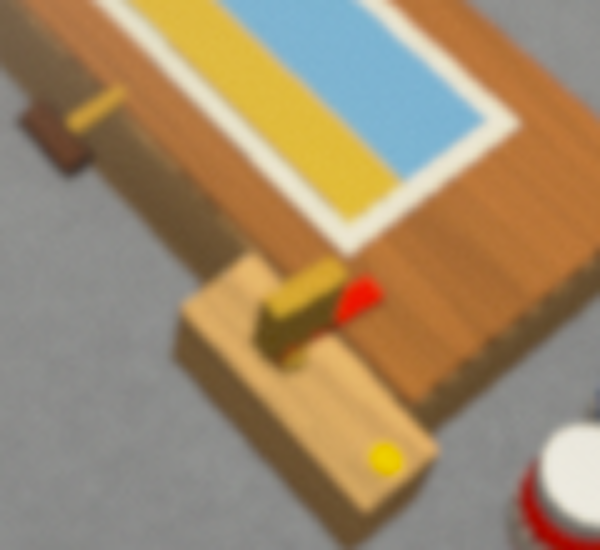

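```bash
cat > fit.py <<'E'
import numpy as np
from cell import env
from scipy.optimize import least_squares
C={n:env.get_calibration(n) for n in ('scene','side')}
def proj(n,X):
    c=C[n]; p=c['K']@(c['R']@X+c['t']); return p[:2]/p[2]
obs=[('side','FL',279.6,224.4),('side','RL',330.6,193.6),('side','RR',424.8,277.4),('side','dot',367.4,331.8),('side','fin',351,297.6),('side','nose',365,297.4),('side','tog',301.6,267.6),
('scene','FL',282,190.4),('scene','RR',160.4,179.6),('scene','dot',200,143.4),('scene','fin',212.4,136.4),('scene','nose',204.4,154.4),('scene','tog',253,165)]
def pts(p):
    x,y,yaw,cx,cy,ty,th=p
    B={'FL':(-.085,.16,.0785),'RL':(.085,.16,.0785),'RR':(.085,-.16,.0785),'dot':(cx,cy-.059,.071),'fin':(cx,cy,.131),
     'nose':(cx+.043*np.cos(th),cy-.043*np.sin(th),.087),'tog':(-.12,ty,.0775)}
    c,s=np.cos(yaw),np.sin(yaw)
    return {k:np.array([x+c*v[0]-s*v[1],y+s*v[0]+c*v[1],v[2]]) for k,v in B.items()}
def res(p):
    P=pts(p); return np.concatenate([proj(n,P[k])-[u,v] for n,k,u,v in obs])
r=least_squares(res,[.6,0,0,-.107,-.11,0,.3],loss='soft_l1')
if __name__=='__main__':
    print(r.x); P=pts(r.x)
    for o,e in zip(obs,res(r.x).reshape(-1,2)): print(o[:2],e.round(1))
    for k,v in P.items(): print(k,v.round(4))
E
python3 fit.py
```

```text
[ 0.64676891 -0.14766935  0.29922962 -0.10555481 -0.11147097  0.02786225
  0.09519311]
('side', 'FL') [-0.8 -1.6]
('side', 'RL') [-0.2 -1.2]
('side', 'RR') [0.2 0.1]
('side', 'dot') [-0.6 -0.1]
('side', 'fin') [-0.1 -0.6]
('side', 'nose') [-0.8 -0.2]
('side', 'tog') [-0.5 -0.5]
('scene', 'FL') [-0.3 -1.2]
('scene', 'RR') [-1.9 -0.7]
('scene', 'dot') [-0.7 -0.3]
('scene', 'fin') [-1.  -0.7]
('scene', 'nose') [-1.4 -0.5]
('scene', 'tog') [-0.9 -1. ]
FL [ 0.5184 -0.0198  0.0785]
RL [0.6808 0.0303 0.0785]
RR [ 0.7752 -0.2755  0.0785]
dot [ 0.5962 -0.3417  0.071 ]
fin [ 0.5788 -0.2853  0.131 ]
nose [ 0.6209 -0.2766  0.087 ]
tog [ 0.5239 -0.1564  0.0775]
```

```bash
cat > h.py <<'E'
import numpy as np, cv2
from cell import env
def down(a):
    c,s=np.cos(a),np.sin(a)
    return np.array([[c,s,0],[s,-c,0],[0,0,-1.]])
def snap(n):
    cv2.imwrite(f'pics/{n}.png',env.get_image('wrist')[:,:,::-1])
def st():
    s=env.read_state(); print('t',round(s['time_s'],2),'p',s['ee_pos'].round(4),'gap',round(s['finger_gap'],4),'F',np.round(s['ft_force'],1),'M',np.round(s['moment'],2)); return s
E
python3 - <<'E'
from h import *
for a0 in (.2,.2+np.pi,.2-np.pi):
    for da in (0,-.7,-1.4):
        q=env.ik([.579,-.285,.13],down(a0+da)); print(a0,da,None if q is None else np.round(q,2))
for b in (.3,.3+np.pi,.3-np.pi): 
    for p in ([.524,-.156,.08],[.6,-.13,.235]):
        q=env.ik(p,down(b)); print(b,p,None if q is None else np.round(q,2))
E
```

```text
0.2 0 [-0.54  0.2   1.75 -0.    1.19  0.83]
0.2 -0.7 [-0.54  0.2   1.75 -0.    1.19  1.53]
0.2 -1.4 [-0.54  0.2   1.75 -0.    1.19  2.23]
3.3415926535897933 0 [-0.54  0.2   1.75 -0.    1.19 -2.31]
3.3415926535897933 -0.7 [-0.54  0.2   1.75 -0.    1.19 -1.61]
3.3415926535897933 -1.4 [-0.54  0.2   1.75 -0.    1.19 -0.91]
-2.941592653589793 0 [-0.54  0.2   1.75 -0.    1.19 -2.31]
-2.941592653589793 -0.7 [-0.54  0.2   1.75 -0.    1.19 -1.61]
-2.941592653589793 -1.4 [-0.54  0.2   1.75 -0.    1.19 -0.91]
0.3 [0.524, -0.156, 0.08] [-0.39  0.05  2.01 -0.    1.08  0.88]
0.3 [0.6, -0.13, 0.235] [-0.3   0.05  1.74 -0.    1.36  0.97]
3.441592653589793 [0.524, -0.156, 0.08] [-0.39  0.05  2.01 -0.    1.08 -2.26]
3.441592653589793 [0.6, -0.13, 0.235] [-0.3   0.05  1.74 -0.    1.36 -2.17]
-2.8415926535897933 [0.524, -0.156, 0.08] [-0.39  0.05  2.01 -0.    1.08 -2.26]
-2.8415926535897933 [0.6, -0.13, 0.235] [-0.3   0.05  1.74 -0.    1.36 -2.17]
```

```bash
python3 - <<'E'
from h import *
env.set_gripper(.06)
env.reach([.579,-.285,.26],down(.2)); env.dwell(.2)
s=st(); np.save('w1.npy',np.r_[s['ee_pos'],s['eef_rot'].ravel()]); snap('w1')
E
```

```text
t 4.45 p [ 0.5792 -0.2846  0.26  ] gap 0.0603 F [ 0.3 -0.  -0.1] M [-0.09  0.18  0.03]
```

View pics/w1.png

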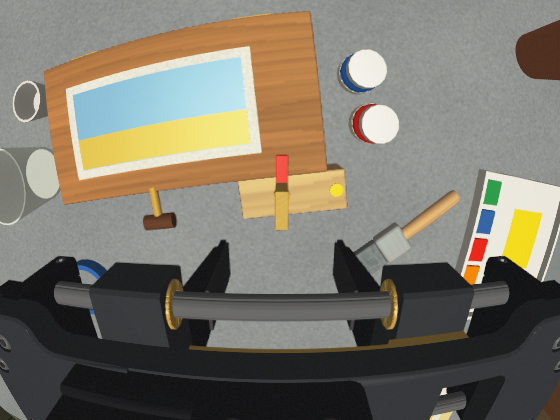

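```bash
python3 - <<'E'
import cv2
a=cv2.imread('pics/w1.png')
cv2.imwrite('pics/w1a.png',cv2.resize(a[140:240,225:365],None,fx=5,fy=5,interpolation=cv2.INTER_CUBIC))
cv2.imwrite('pics/w1b.png',cv2.resize(a[160:240,50:200],None,fx=5,fy=5,interpolation=cv2.INTER_CUBIC))
E
```

```text
(no output)
```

View pics/w1a.png

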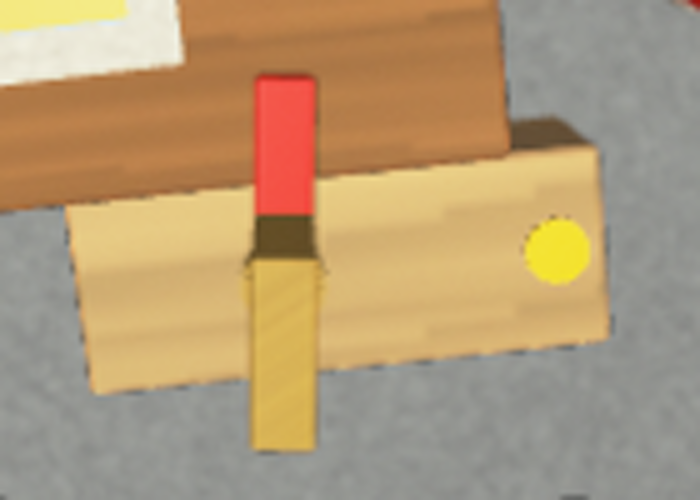

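View pics/w1b.png

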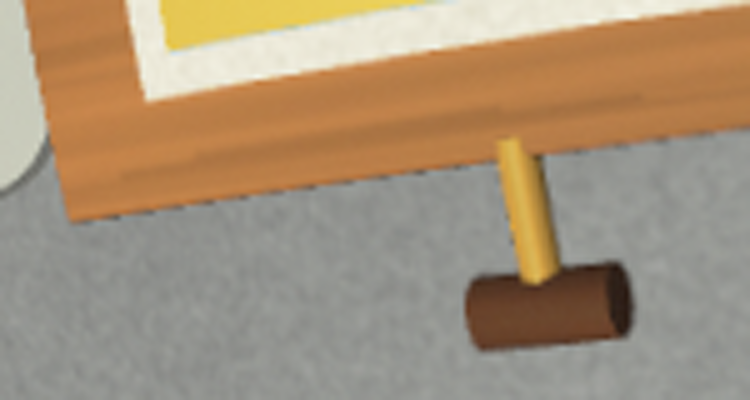

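```bash
cat > fit2.py <<'E'
import fit
from fit import *
w=np.load('w1.npy'); p0=w[:3]; R0=w[3:].reshape(3,3); cw=env.get_calibration('wrist')
def pw(X):
    m=cw['mount']; t=R0.T@(X-p0); c=m[:3,:3].T@(t-m[:3,3])
    th=np.arctan2(np.hypot(c[0],c[1]),c[2]); d=c[:2]/np.hypot(c[0],c[1])
    return cw['K'][:2,2]+cw['K'][0,0]*th*d
ow=[('tip',281.9,155),('finN',281.6,230),('finF',281.6,192),('dot',336.6,190.2),('FR',326.8,171.2),('FL',64.4,204.2),('tog',159,221.6)]
def pts2(p):
    P=pts(p); x,y,yaw,cx,cy,ty,th=p
    B={'FR':(-.085,-.16,.0785)}
    for k,r,z in(('tip',.045,.089),('finN',-.018,.131),('finF',.018,.131)): B[k]=(cx+r*np.cos(th),cy-r*np.sin(th),z)
    B['tog']=(-.12,ty,.0745)
    c,s=np.cos(yaw),np.sin(yaw)
    P.update({k:np.array([x+c*v[0]-s*v[1],y+s*v[0]+c*v[1],v[2]]) for k,v in B.items()}); return P
def rw(p):
    P=pts2(p); return np.concatenate([pw(P[k])-[u-.4,v-.4] for k,u,v in ow])
r1=least_squares(rw,fit.r.x)
r2=least_squares(lambda p:np.r_[rw(p),res(p)],fit.r.x,loss='soft_l1')
if __name__=='__main__':
  for r in (fit.r,r1,r2):
    P=pts2(r.x); print(r.x.round(4),'fin',P['fin'].round(4),'tog',P['tog'].round(4))
  print(rw(r1.x).reshape(-1,2).round(1)); print(rw(r2.x).reshape(-1,2).round(1))
E
python3 fit2.py
```

```text
[ 0.6468 -0.1477  0.2992 -0.1056 -0.1115  0.0279  0.0952] fin [ 0.5788 -0.2853  0.131 ] tog [ 0.5239 -0.1564  0.0745]
[ 0.647  -0.1474  0.309  -0.1074 -0.1101  0.031   0.1116] fin [ 0.5781 -0.2849  0.131 ] tog [ 0.5232 -0.1543  0.0745]
[ 0.6471 -0.1477  0.3063 -0.1071 -0.1101  0.0306  0.108 ] fin [ 0.5782 -0.285   0.131 ] tog [ 0.5235 -0.1547  0.0745]
[[-0.1  0.4]
 [-0.   0.4]
 [ 0.1 -0.6]
 [-0.1 -0.1]
 [ 0.7  0.2]
 [-1.1  0.6]
 [-0.1 -0.6]]
[[-0.   0.3]
 [ 0.1  0.3]
 [ 0.2 -0.8]
 [ 0.  -0.1]
 [ 0.9  0.5]
 [-1.1  0.2]
 [ 0.2 -0.7]]
```

```bash
python3 - <<'E'
from h import *
p=[.578,-.285,.115]
env.set_gripper(.045)
env.reach([.578,-.285,.17],down(.198)); env.movel(p,vel=.1); st()
env.set_gripper(.0,grasp_force=10); st()
for a in np.linspace(.198,-1.263,5)[1:]:
    env.reach(p,down(a)); st()
env.dwell(.2); s=st(); snap('w2'); print(s['eef_rot'][:2,0])
cv2.imwrite('pics/sc2.png',cv2.resize(env.get_image('side')[220:360,270:440,::-1],None,fx=4,fy=4))
E
```

```text
t 6.18 p [ 0.5782 -0.2851  0.1153] gap 0.0449 F [ 0.1 -0.1 -0. ] M [-0.09  0.16  0.  ]
t 6.82 p [ 0.5781 -0.2849  0.1152] gap 0.0123 F [-0.1  1.3  1.2] M [ 0.03  0.18 -0.04]
t 7.26 p [ 0.5781 -0.2852  0.1152] gap 0.0125 F [ 0.6 -0.8  1.1] M [-0.17  0.2  -0.04]
t 7.7 p [ 0.578  -0.2856  0.1152] gap 0.0118 F [-1.5 -3.   2. ] M [-0.43  0.37 -0.06]
t 8.14 p [ 0.5777 -0.2858  0.1152] gap 0.012 F [-1.9 -4.   1.7] M [-0.82  0.67  0.01]
t 8.58 p [ 0.5774 -0.2859  0.1152] gap 0.0122 F [-3.3 -4.9  1.3] M [-0.83  0.8  -0.07]
t 8.78 p [ 0.5774 -0.286   0.1152] gap 0.0119 F [-4.1 -4.9  2.9] M [-0.86  0.88 -0.04]
[ 0.30670787 -0.95180286]
```

View pics/w2.png

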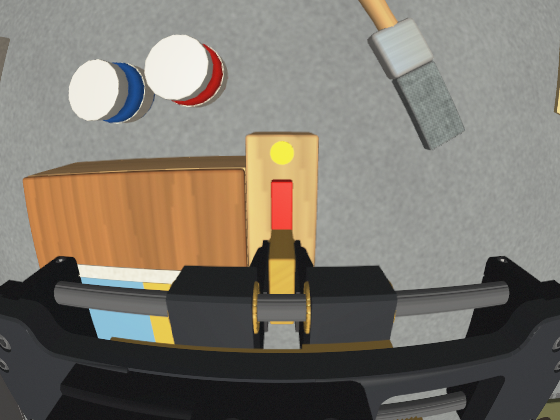

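View pics/sc2.png

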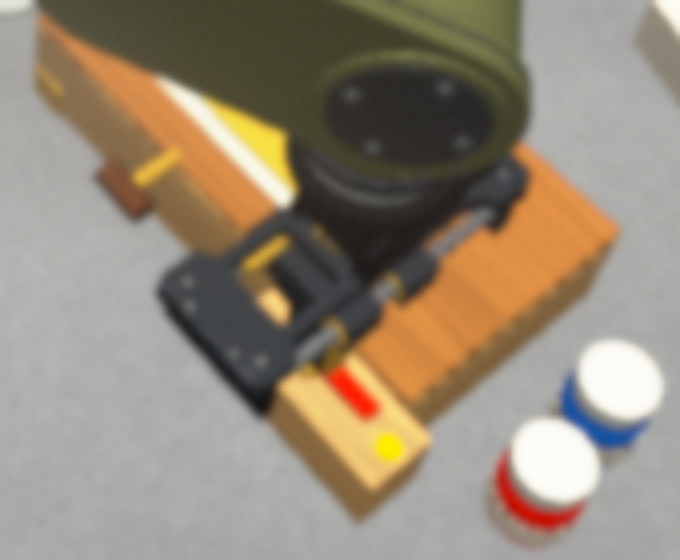

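```bash
python3 - <<'E'
from h import *
env.set_gripper(.045); env.movel([.578,-.285,.2],vel=.15); st()
env.set_gripper(.056)
env.reach([.5233,-.1545,.2],down(.308)); env.dwell(.1)
s=st(); np.save('w3.npy',np.r_[s['ee_pos'],s['eef_rot'].ravel()]); snap('w3')
E
```

```text
t 10.36 p [ 0.5775 -0.2848  0.1991] gap 0.0451 F [-0.3  0.6 -0. ] M [0.05 0.2  0.02]
t 12.21 p [ 0.5235 -0.1549  0.2001] gap 0.056 F [ 0.1  0.5 -0.2] M [-0.03  0.18 -0.01]
```

View pics/w3.png

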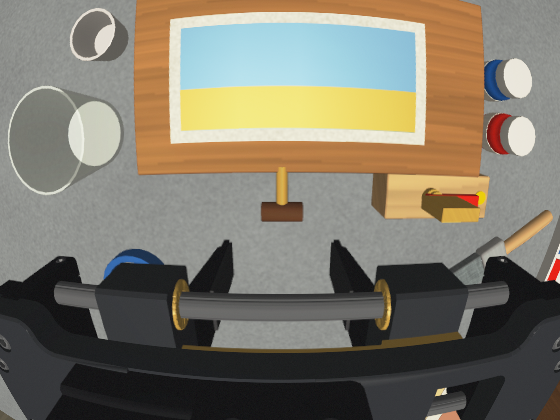

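```bash
sed 's/w1.npy/w3.npy/' fit2.py > fit3.py; python3 - <<'E'
import fit3, numpy as np
import fit2
P=fit2.pts2(fit2.r1.x)
print(fit3.pw(P['tog']), P['tog'], fit3.pw(P['FL']),fit3.pw(P['FR']))
E
```

```text
[280.43575215 210.76203869] [ 0.52324345 -0.15445003  0.0745    ] [136.7760123  174.69865162] [479.63036721 176.42521354]
```

```bash
cat >> h.py <<'E'
YAW=.308
def tcp(t, off=np.zeros(3)):
    bx=.6470+0; by=-.1474; u=.085-.205*np.cos(t)+.004*np.sin(t); z=.0705+.205*np.sin(t)+.004*np.cos(t)
    c,s=np.cos(YAW),np.sin(YAW)
    return np.array([bx+c*u-s*.031, by+s*u+c*.031, z+.003])+off
E
python3 - <<'E'
from h import *
print(tcp(0))
env.movel(tcp(0),vel=.1); st()
env.set_gripper(0,grasp_force=25); s=st()
for t in (.1,.25): env.movel(tcp(t),vel=.06); st()
snap('w4')
E
```

```text
[ 0.52324923 -0.15423721  0.0775    ]
t 13.63 p [ 0.5239 -0.1545  0.0784] gap 0.056 F [ 0.2 -0.5 -0. ] M [-0.09  0.15 -0.01]
t 14.11 p [ 0.5237 -0.1551  0.0779] gap 0.0356 F [ 1.2 -3.7 -0.1] M [-0.74 -0.08  0.02]
t 14.6 p [ 0.5251 -0.1546  0.0981] gap 0.0359 F [ 2.4 -6.1 -1.7] M [-1.03 -0.25  0.02]
t 15.26 p [ 0.5309 -0.1528  0.128 ] gap 0.0355 F [ 4.6 -6.5 -2.6] M [-1.06 -0.4   0.03]
```

View pics/w4.png

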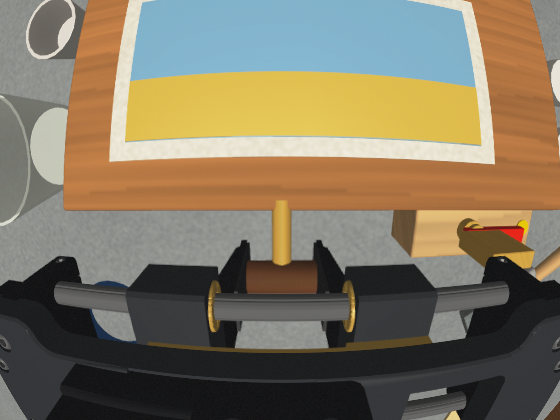

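Toggle is pinched between the pads (columns 245–318, row 277) and the lid has risen clear of the ledge. I'll continue along the arc.

```bash
python3 - <<'E'
from h import *
for t in (.4,.55,.7,.8,.873): env.movel(tcp(t),vel=.06); st()
env.dwell(.6); st(); print(tcp(.873)); snap('w5')
for n in('side','scene'): cv2.imwrite(f'pics/{n}5.png',env.get_image(n)[:,:,::-1])
a=cv2.imread('pics/side5.png'); cv2.imwrite('pics/side5c.png',cv2.resize(a[150:350,240:460],None,fx=3,fy=3,interpolation=cv2.INTER_CUBIC))
a=cv2.imread('pics/scene5.png'); cv2.imwrite('pics/scene5c.png',cv2.resize(a[90:260,130:330],None,fx=3.5,fy=3.5,interpolation=cv2.INTER_CUBIC))
E
```

```text
t 15.97 p [ 0.5407 -0.1496  0.1567] gap 0.0357 F [ 3.9 -7.  -3.2] M [-1.1  -0.37  0.01]
t 16.62 p [ 0.5544 -0.1452  0.1834] gap 0.0358 F [ 3.6 -5.5 -2.9] M [-1.12 -0.32 -0.02]
t 17.28 p [ 0.5717 -0.1397  0.2077] gap 0.0359 F [ 4.6 -6.3 -2.2] M [-1.12 -0.3  -0.  ]
t 17.77 p [ 0.5852 -0.1355  0.2224] gap 0.0355 F [ 2.2 -5.6 -2.3] M [-1.08 -0.21  0.  ]
t 18.18 p [ 0.5959 -0.1321  0.2322] gap 0.0356 F [ 2.2 -6.8 -1. ] M [-1.08 -0.08  0.01]
t 18.77 p [ 0.5958 -0.1321  0.2321] gap 0.0354 F [ 1.4 -6.4 -0.6] M [-1.09 -0.14  0.01]
[ 0.59600277 -0.13109258  0.23315342]
```

View pics/w5.png

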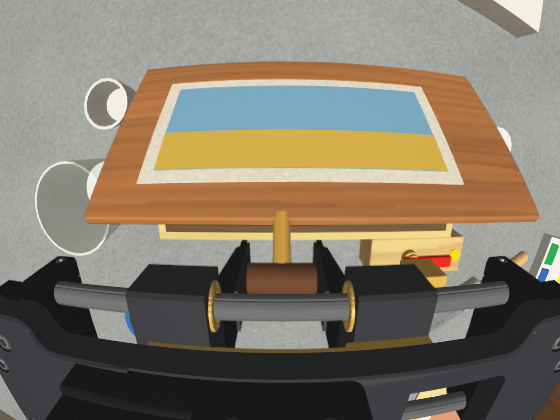

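View pics/side5c.png

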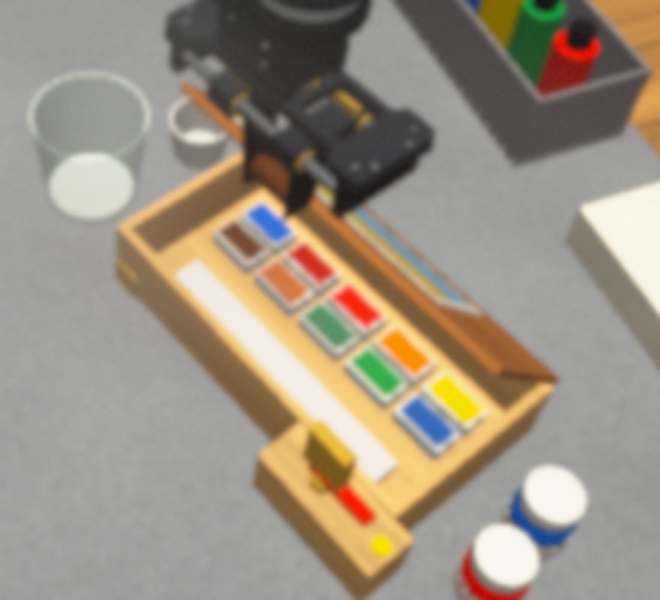

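View pics/scene5c.png

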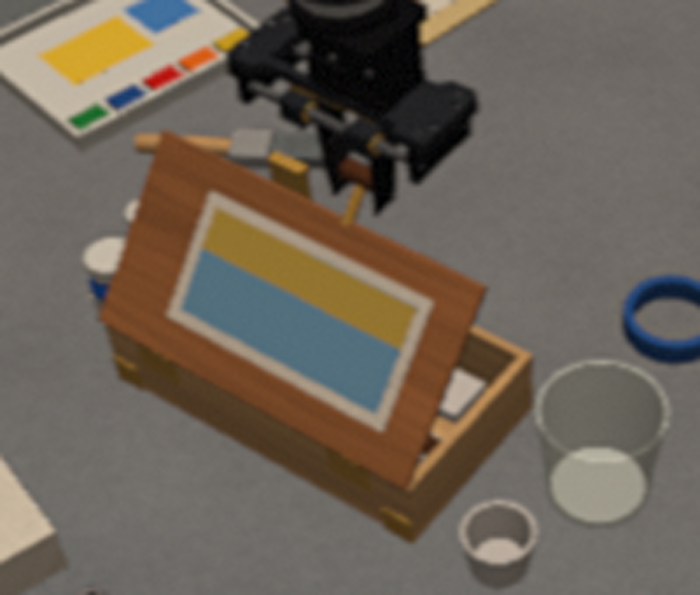

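```bash
python3 - <<'E'
import numpy as np, fit, fit2
from scipy.optimize import least_squares
p=fit2.r1.x; yaw=p[2]; c,s=np.cos(yaw),np.sin(yaw)
W=lambda u,v,z: np.array([p[0]+c*u-s*v,p[1]+s*u+c*v,z])
ob=[(.16,np.array([268.3,172.9])),(-.16,np.array([177.1,127.7]))]
def f(t):
    t=t[0]; L,h=.17,.008
    return np.concatenate([fit.proj('scene',W(.085-L*np.cos(t)+h*np.sin(t),v,.0705+L*np.sin(t)+h*np.cos(t)))-o for v,o in ob])
r=least_squares(f,[.8]);print('lid',r.x,r.fun.round(1))
tip=np.array([372,521])/3+[240,150]-.33
g=lambda a: fit.proj('side',W(p[3]+.045*np.cos(a[0]),p[4]-.045*np.sin(a[0]),.087))-tip
r=least_squares(g,[1.5]);print('catch',r.x,r.fun.round(1))
E
```

```text
lid [0.82043554] [ 0.7 -1.4 -0.4 -1.1]
catch [1.55326612] [-0.4 -0.4]
```

```bash
python3 - <<'E'
from h import *
env.movel(tcp(.895),vel=.03); env.dwell(1.0); s=st(); print(np.abs(s['dq']).max())
snap('w6')
z=s['ee_pos'][2]-.003; print('lid by height',np.arcsin((z-.0705)/.20504)-np.arctan(.004/.205))
env.sign_off()
E
```

```text
t 20.23 p [ 0.5989 -0.1311  0.2347] gap 0.0358 F [ 1.8 -6.5 -1.4] M [-1.15  0.07  0.01]
0.0015208671342861878
lid by height 0.8853946479442557
the job is handed in; nothing more can be done
```

View pics/w6.png

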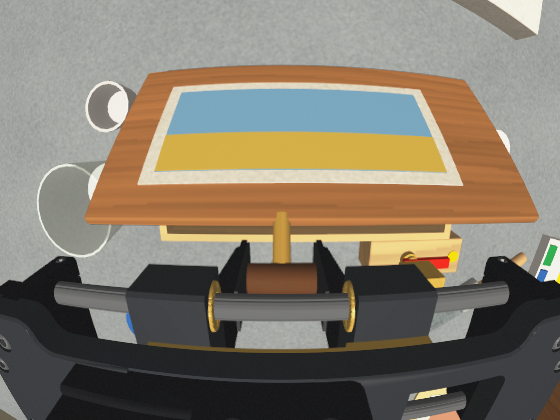

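I turned the catch until its nose pointed at the yellow dot, with the lid still shut. I then gripped the toggle with 25 N, raised the lid to about 50 degrees, and handed the job in at 20.2 s with the gripper still holding it.

- **Catch:** the last camera estimate was 1.55 rad, against a target of 1.57 and limits of 1.37 to 1.77.
- **Lid angle:** the two checks disagreed slightly.
    - The gripper height gave 0.866 rad, while the scene camera gave about 0.82 rad. The camera pixels were off by about 1 px, as they were in the earlier scene-camera fit.
    - I raised the lid a little to sit between the two, and the final reading from gripper height is 0.885 rad. I did not repeat the camera measurement there. Even if the camera is right, the lid would be at about 0.84 rad, inside the 0.773 to 0.973 limits.
- **Grip:** the toggle had not slipped in the last picture. The finger opening was 35.8 mm on the 36 mm toggle, and the arm was still.
- **Objects around the box:** none looked moved in the pictures, but I did not measure their positions.

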